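# Square up a patchwork template on the squaring board

## Robot

A 7-joint arm with a two-finger parallel gripper is mounted at the origin on the work surface. World frame = base frame: x ahead of the robot, y to its left, z up, the work surface at z = 0. Lengths are in m, angles in rad, forces in N, time in s.
With the tool pointing down it reaches from about 0.425 to 0.925 m from the base axis. Payload 6.8 kg.
Tool frame: the origin (TCP) lies at the very end of the fingers, on their centre line; the grasp point (between the pads) lies 19 mm behind it; z points along the fingers, y is the line along which they close (so a half turn about z gives the same grasp; the last joint's range is limited). The gripper opens to 85 mm and grips with 20 to 120 N. Pads are 22 mm wide; open, the fingers measure 114 mm over their backs; the gripper's body (76 mm by 85 mm) begins 54 mm behind the grasp point. The pads swing forward as they close: fully open they stand 13 mm farther back than shut.
Start: joints at [-1.419, 0.477, 0.022, 1.555, -0.011, 1.109, -0.083], TCP at [0.173, 0.652, 0.231] pointing down, gripper open.
Joint ranges: [-2.96, 2.96], [-0.34, 2.1], [-1.41, 1.46], [0.24, 2.44], [-1.37, 4.51], [0.17, 1.92], [-2.96, 2.96]. Speed limits (rad/s): [2.39, 2.39, 3.14, 3.14, 3.14, 3.14, 3.14].

## Interface

Orientations are given as a rotation vector (axis times angle).
In Python, from bench import monitor, optics, r gives the robot as it stands.
- The arm moves only by the shell command python3 -m crank 'ROWS' [OPENING] [FORCE]. ROWS is JSON, a list of rows, each a list of 2 entries, a list of its own where there are three numbers: the shift along the tool's x, y, z in cm, then the turn, a rotation vector about the tool's x, y, z in rad. A call has 1 to 5 rows; each row shifts and turns the commanded pose from where the row before left it, along the tool's axes as they then stand; what a row does not reach is not made up. A row lasts 1/10 s, in which the tool goes at most 50 mm and 8.59 degrees, less where a joint would pass 70% of its speed; a pose out of reach is approached as far as the arm can. A call is refused whole if a number of a shift passes 5 or a number of a turn 0.15, either way. A call with a gripper value outside its range is refused whole. OPENING is the finger opening in cm, from 0 to 8.54, set as the call begins (- or left out, the last holds). The fingers move at their own pace and stop on an object; FORCE is the grip in N (left out, the last holds). Time passes only in rows, so rows that do not move let the fingers close. It gives the time, the measured TCP pose, the force, the opening and the grip force at its end, in the units of the state.
- monitor.get_obs(): the state, without advancing time (a new reading comes with each control period).
- optics.grab_frame(name): name is "scene" or "top" or "wrist"; returns (picture, depth): 480x640x3 uint8, red, green, blue; 480x640 float32, m along the optical axis (not along the pixel's ray), 0 where there is no reading.
- optics.camera_model(name): a dict with "vertical_fov" (degrees; the focal length in pixels is half the picture's height over the tangent of half this angle, whatever the lens; pixels are square), "cx", "cy" (the principal point, pixels), "R" (3x3) and "t" (3): a world point X has camera coordinates R X + t; the wrist camera has in their place "hand_eye" (4x4, takes a point from camera to tool coordinates, whose origin is the TCP and whose axes are the flange's). Camera axes: x right, y down, z forward; pixel columns grow to the right and rows downward; lengths in m; the calibration is good to about 2 mm. The wrist camera is an equidistant fisheye: a pixel r from the principal point sees the ray r / f radians off the axis. A picture is of the moment at which its call begins: read the wrist's pose just before it. camera_model takes no time and is no camera call.
- r.hand_in(): hands the job in; it is judged then, once.
The state is a dict: "clock": time; "joints": joint angles; "qvel": joint speeds; "tau": joint torques, N m; "tcp_pos": TCP position; "orientation": TCP orientation; "contact_force": force on the tool from outside, world axes, zero at the start; "moment": the same for the moment, N m; "grip_width": finger opening in m; "gripper_force": force on a finger pad.
Only numpy, scipy, OpenCV 4.12 (cv2) and the standard library are available. Lean on these libraries where they do the work, as an engineer would, in place of code of your own. Each camera call takes 0.05 s, during which the arm holds its last target. There are 200 camera calls.

## Task

Lift the lid off the wooden box by its knob and set it down on the bare table beside the box, knob up. Then take the square wooden template out of the box, lay it flat on the squaring board and press it right into the corner, edges flush against both metal fences at once. Finish while still holding it there, pressing firmly on both fences, and leave the shears, the thread spool and the thread cone where they are.

Things in the scene. Friction and masses are not known exactly. Their poses are not given: they have to be found in the camera images.
- box: Open plywood box fixed to the table, 150 x 150 mm outside and 70 mm high, walls and floor 5 mm thick. Origin at the centre of its underside, on the table; x and y along its sides, z up. The template lies on its floor, under the lid.
- lid: Loose square plywood lid (about 200 g) lying on the box: plate 150 x 150 x 8 mm over a 128 x 128 x 8 mm plug that hangs into the box with 6 mm play on each side. On top, in the middle, a round wooden knob 28 mm in diameter and 24 mm high on a thinner neck 18 mm in diameter, 8 mm high. Origin at the centre of the plug's underside, z up (out through the knob): plate top at z = 16 mm, the knob from z = 24 to 48 mm.
- knob_top (a point): Centre of the top of the lid's knob, 48 mm above the lid's origin.
- template: Square wooden template (about 160 g): plate 70 x 70 x 18 mm with an upright grip rib mid-top, 50 mm long (along x), 16 mm thick (y), 34 mm high. Origin at the centre of the plate's underside, z up; rib from z = 18 to 52 mm. Starts upright on the box's floor, turned a little. The polished plate slides easily on board and fences (friction about 0.3). Any of its sides may go to either fence.
- rib_top (a point): Centre of the top of the template's rib, 52 mm above the template's origin.
- board: Squaring board fixed to the table: grey slab 200 x 200 x 12 mm carrying two rigid aluminium fences, which meet at a right angle at its +x, +y corner. Origin at the centre of the slab's underside, on the table; its top is at z = 12 mm. x and y along its sides, z up. A template seated in the corner has its centre at x = 50, y = 50 mm in this frame.
- fence_x: Fence along the board's +x side: 15 mm thick, 200 mm long, standing 16 mm above the board's top. Origin at the centre of its underside; its inner face lies 7.5 mm towards the board's -x, that is at x = 85 mm in the board's frame.
- fence_y: Fence along the board's +y side: 15 mm thick, 185 mm long, standing 16 mm above the board's top. Origin at the centre of its underside; its inner face lies 7.5 mm towards the board's -y, that is at y = 85 mm in the board's frame.
- corner (a point): The inner corner where the faces of both fences meet, at the height of the board's top (x = 85, y = 85, z = 12 mm in the board's frame).
- spool: Bystander: small upright thread spool, 30 mm in diameter, 34 mm high; origin under its centre.
- thread_cone: Bystander: upright cone of thread, 60 mm in diameter at its foot, 100 mm high; origin under its centre.
- shears: Bystander: tailor's shears lying flat, about 250 mm long and 60 mm wide, 11 mm high, blades towards its +x; origin at the pivot, underside.
Things that resemble listed ones, but are neither listed nor needed, are in the scene too. Leave any orange or red look-alike of the lid alone.

How it is judged:
By the outcome, as a careful person would: the job done as asked, in the order asked, and still so for the second after the job is handed in, while the arm keeps its last pose, push and grip.
It also fails if it takes over 59 s, if anything falls off the work surface, if the arm or the gripper's body presses on something with over 40 N, if the wrist force passes 120 N, or if a joint passes its speed limit or range.

## Working session

There is one attempt and no reset: what is moved stays moved. The work goes in short steps, Python scripts to look and compute and a shell command to move; the robot and the scene stay as the last step left them, time stands still between calls to the robot, and variables do not carry over. Pictures are saved under pics/ and viewed, at most 10 in all, crops included, and the job is handed in when it is done.

```bash
mkdir -p pics; ls; cat > h.py <<'E'
import numpy as np, cv2
from bench import monitor, optics, r
from scipy.spatial.transform import Rotation as Ro
def grab(n):
    o=monitor.get_obs(); im,d=optics.grab_frame(n); return o,im,d
def rays(n,uv,o=None):
    m=optics.camera_model(n); uv=np.atleast_2d(uv).astype(float)
    f=240/np.tan(np.radians(m["vertical_fov"]/2)); p=(uv-[m["cx"],m["cy"]])/f
    if n=="wrist":
        th=np.linalg.norm(p,axis=1,keepdims=True); d=np.hstack([p*np.sinc(th/np.pi)/1.0*1,np.cos(th)])
        H=np.array(m["hand_eye"]); R=Ro.from_rotvec(o["orientation"]).as_matrix()
        return R@H[:3,3]+o["tcp_pos"], d@(R@H[:3,:3]).T
    R=np.array(m["R"]); t=np.array(m["t"]); return -R.T@t, np.hstack([p,np.ones((len(p),1))])@R
def plane(n,uv,z,o=None):
    c,d=rays(n,uv,o); return c+d*((z-c[2])/d[:,2:])
def cloud(n,d,o=None):
    v,u=np.mgrid[:480,:640]; c,dr=rays(n,np.stack([u.ravel(),v.ravel()],1),o)
    if n=="wrist":
        H=np.array(optics.camera_model(n)["hand_eye"]);R=Ro.from_rotvec(o["orientation"]).as_matrix()
        ax=R@H[:3,2]; dr=dr/np.maximum(dr@ax,.05)[:,None]
    return (c+dr*d.ravel()[:,None]).reshape(480,640,3)
def save(name,im): cv2.imwrite("pics/"+name,im[:,:,::-1])
E
python3 - <<'E'
from h import *
for n in ("scene","top"):
    o,im,d=grab(n); save(n+".png",im); np.savez("pics/"+n,im=im,d=d)
    print(n,{k:np.round(v,3).tolist() for k,v in optics.camera_model(n).items()},(d>0).mean())
print(o)
E
```

```text
pics
scene {'vertical_fov': 46.394, 'cx': 317.633, 'cy': 236.658, 'R': [[0.032, 0.999, 0.001], [0.839, -0.026, -0.543], [-0.543, 0.018, -0.84]], 't': [0.06, -0.398, 1.557]} 0.9961360677083333
top {'vertical_fov': 42.78, 'cx': 315.319, 'cy': 238.52, 'R': [[-0.016, -1.0, -0.022], [-0.997, 0.018, -0.073], [0.073, 0.02, -0.997]], 't': [-0.06, 0.533, 1.451]} 0.9959212239583334
{'clock': 0.05, 'joints': array([-1.41911721,  0.47781639,  0.02237763,  1.55641635, -0.01151568,
        1.10933499, -0.08307919]), 'qvel': array([-0.00012363, -0.00101347,  0.00081545,  0.00126141, -0.00079135,
       -0.00076246,  0.00113974]), 'tau': array([ 4.24626429e-03, -5.98294294e+01,  1.61541581e+00, -2.82249767e+01,
        1.28745509e-02,  5.25710697e-03, -2.40329570e-05]), 'tcp_pos': array([0.17326695, 0.65177695, 0.23033037]), 'orientation': array([-4.06897397e-01, -3.11502991e+00,  2.89612977e-03]), 'contact_force': array([-0.07385736,  0.30288847, -0.23377004]), 'moment': array([-0.02233551, -0.03483122, -0.04326238]), 'gripper_force': 0.0, 'grip_width': 0.08522221354947487}
```

View pics/scene.png

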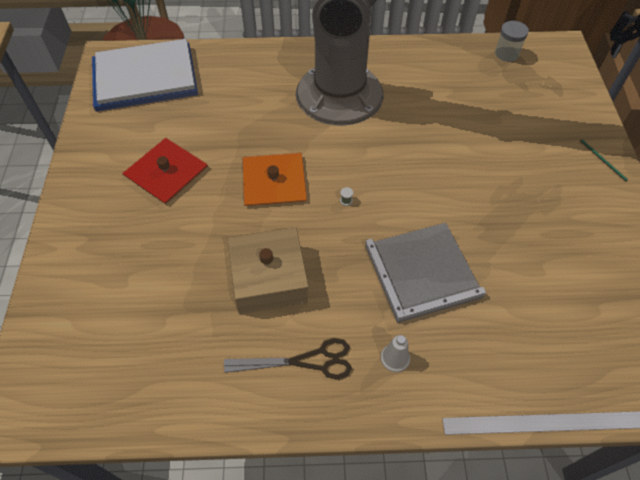

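View pics/top.png

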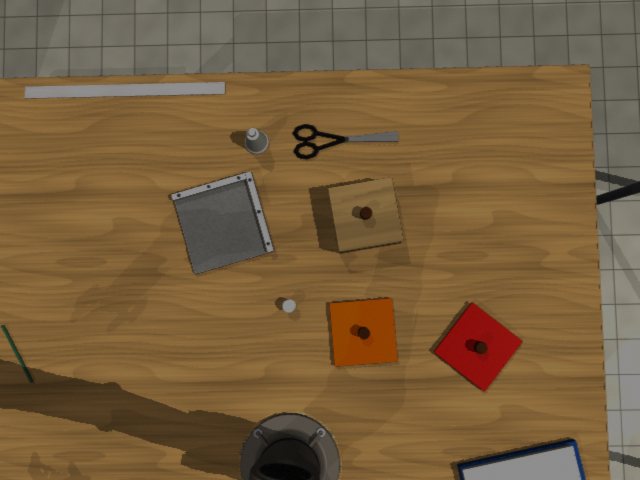

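The scene view shows the box with the plain lid at (267,265), with its knob at (266,256). The orange and red decoys are at (273,178) and (165,170), and the board is at (425,270). In the top view the lid knob is at (365,213) and the board at (222,222). The fences run along its upper and right edges and meet near (250,177). The spool is at (289,306), the cone at (256,140) and the shears at about (345,140).

```bash
cat > m1.py <<'E'
from h import *
z=np.load("pics/top.npz"); im,d=z["im"],z["d"]; P=cloud("top",d); Z=P[...,2]
hsv=cv2.cvtColor(im,cv2.COLOR_RGB2HSV)
def box(x0,y0,x1,y1):
    m=np.zeros((480,640),bool); m[y0:y1,x0:x1]=1; return m
def rect(m,label,z=None):
    m=cv2.morphologyEx(m.astype(np.uint8),cv2.MORPH_OPEN,np.ones((3,3)))
    c=max(cv2.findContours(m,0,1)[0],key=cv2.contourArea).reshape(-1,2)
    zz=np.median(Z[m>0]) if z is None else z
    X=plane("top",c,zz)[:,:2]; q=cv2.minAreaRect((X*1000).astype(np.float32))
    print(label,"z",round(float(np.median(Z[m>0])),4),"n",m.sum(),"rect",np.round(q[0],1),np.round(q[1],1),round(q[2],2)); print(np.round(cv2.boxPoints(q),0).tolist())
b=box(300,165,415,265)
rect(b&(Z>.065)&(Z<.095),"lid plate",.078)
rect(b&(Z>.100),"knob")
bb=box(155,160,285,285)
print("tablez",np.median(Z[380:400,250:300]), "lidz",np.median(Z[b&(Z>.05)&(Z<.1)]))
rect(bb&(Z>.006),"board all")
rect(bb&(Z>.021),"fences",.028)
g=bb&(hsv[...,1]<60)&(hsv[...,2]<125)
rect(g,"grey",.012)
rect(box(270,290,305,325)&(Z>.02),"spool")
rect(box(235,115,275,165)&(Z>.02),"cone",.05)
rect(box(320,290,405,375)&(Z>.005)&(Z<.03),"orange",.016)
rect(box(285,115,405,165)&(Z>.004),"shears",.01)
E
python3 m1.py
python3 - <<'E'
from h import *
im=np.load("pics/top.npz")["im"]
save("crop.png",cv2.resize(im[160:285,150:420],None,fx=2.9,fy=2.9,interpolation=cv2.INTER_CUBIC))
E
```

```text
lid plate z 0.0798 n 4133 rect [ 581.2 -186.2] [151.9 150.6] 8.48
[[495.0, -123.0], [517.0, -272.0], [667.0, -250.0], [645.0, -101.0]]
knob z 0.1109 n 120 rect [ 581.5 -185. ] [24.7 24.9] 88.76
[[569.0, -197.0], [594.0, -198.0], [594.0, -173.0], [569.0, -172.0]]
tablez 0.0016915666092219839 lidz 0.07982380632447361
board all z 0.0147 n 6892 rect [575.2 155.4] [204.9 204.3] 15.41
[[449.0, 227.0], [504.0, 30.0], [701.0, 84.0], [647.0, 281.0]]
fences z 0.0299 n 1044 rect [574.2 153.6] [200.9 200.4] 15.41
[[451.0, 223.0], [504.0, 30.0], [698.0, 84.0], [644.0, 277.0]]
grey z 0.0141 n 5978 rect [568.8 155.2] [189.4 195.4] 15.33
[[452.0, 224.0], [503.0, 36.0], [686.0, 86.0], [634.0, 274.0]]
spool z 0.0352 n 123 rect [373.3  -3.7] [26.  25.8] 89.12
[[360.0, -17.0], [386.0, -17.0], [386.0, 9.0], [361.0, 9.0]]
cone z 0.0706 n 364 rect [769.5  68.8] [45.4 53.4] 89.41
[[743.0, 46.0], [796.0, 46.0], [796.0, 91.0], [743.0, 92.0]]
orange z 0.0177 n 3901 rect [ 308.  -178.9] [150.2 150. ] 3.76
[[228.0, -109.0], [238.0, -259.0], [388.0, -249.0], [378.0, -99.0]]
shears z 0.0109 n 1015 rect [ 770.8 -146.2] [256.1  81.8] 88.81
[[727.0, -273.0], [809.0, -275.0], [814.0, -19.0], [733.0, -17.0]]
```

View pics/crop.png

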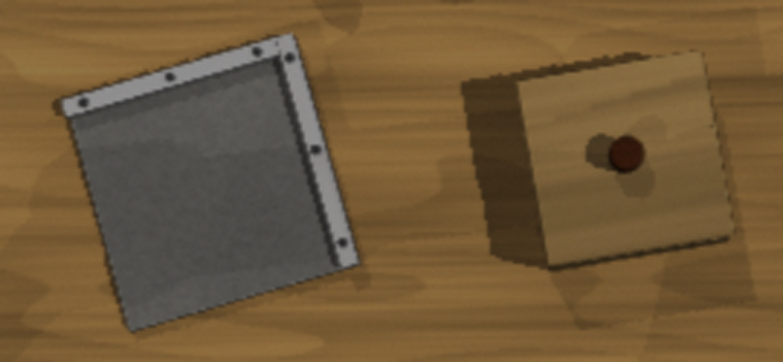

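```bash
cat >> h.py <<'E'
def go(target,ydir=None):
    """print remaining shift (tool axes, cm) and yaw turn (about tool z, rad) to world target; ydir = desired tool-y angle deg (mod 180), tool down"""
    o=monitor.get_obs(); R=Ro.from_rotvec(o["orientation"]).as_matrix()
    s=R.T@(np.array(target)-o["tcp_pos"])*100
    yd=np.degrees(np.arctan2(R[1,1],R[0,1]))
    print("t",o["clock"],"tcp",o["tcp_pos"].round(4),"shift cm",s.round(2),"ydir",round(yd,2),"tilt",R[:,2].round(4),"q",o["joints"].round(2),"F",o["contact_force"].round(1),"w",round(o["grip_width"],4))
    if ydir is not None:
        e=(ydir-yd+90)%180-90; print("turn z rad",round(-np.radians(e),4),"final-frame shift after turn:",(Ro.from_rotvec([0,0,-np.radians(e)]).as_matrix().T@s).round(2))
E
python3 -m crank '[[[-4.6,-1.4,0],[0,0,0]],[[-4.6,-1.4,0],[0,0,0]],[[-4.6,-1.4,0],[0,0,0]],[[-4.6,-1.4,0],[0,0,0]],[[-4.6,-1.4,0],[0,0,0]]]' 8.5 40
python3 -c "
from h import *
go([.5,.45,.23]); go([.581,-.1855,.2])"
```

```text
clock: 0.6
tcp_pos: [0.379, 0.5242, 0.231]
orientation: [-0.407, -3.115, 0.001]
contact_force: [0.8, 0.7, -1.3]
grip_width: 0.0848
gripper_force: 0.0
t 0.6 tcp [0.379  0.5242 0.231 ] shift cm [-13.6   -4.06   0.1 ] ydir 75.12 tilt [-3.e-04 -5.e-04 -1.e+00] q [-1.1   0.43  0.08  1.63 -0.04  1.08  0.3 ] F [ 0.8  0.7 -1.3] w 0.0848
t 0.6 tcp [0.379  0.5242 0.231 ] shift cm [-37.74 -63.4    3.13] ydir 75.12 tilt [-3.e-04 -5.e-04 -1.e+00] q [-1.1   0.43  0.08  1.63 -0.04  1.08  0.3 ] F [ 0.8  0.7 -1.3] w 0.0848
```

```bash
A='none'
python3 -m crank '[[[-2.5,-4.2,0.2],[0,0,0]],[[-2.5,-4.2,0.2],[0,0,0]],[[-2.5,-4.2,0.2],[0,0,0]],[[-2.5,-4.2,0.2],[0,0,0]],[[-2.5,-4.2,0.2],[0,0,0]]]' >/dev/null
python3 -m crank '[[[-2.5,-4.2,0.2],[0,0,0]],[[-2.5,-4.2,0.2],[0,0,0]],[[-2.5,-4.2,0.2],[0,0,0]],[[-2.5,-4.2,0.2],[0,0,0]],[[-2.5,-4.2,0.2],[0,0,0]]]' >/dev/null
python3 -m crank '[[[-2.5,-4.2,0.2],[0,0,0]],[[-2.5,-4.2,0.2],[0,0,0]],[[-2.5,-4.2,0.2],[0,0,0]],[[-2.5,-4.2,0.2],[0,0,0]],[[0,0,0],[0,0,0]]]'
python3 - <<'E'
from h import *
go([.581,-.1855,.081])
o,im,d=grab("wrist"); save("w1.png",im); P=cloud("wrist",d,o)
m=(P[...,2]>.1)&(P[...,2]<.125)&(abs(P[...,0]-.58)<.03)&(abs(P[...,1]+.186)<.03)&(d>0)
print(m.sum(),P[m].mean(0), P[m].min(0),P[m].max(0))
dark=((im.max(2)<110)&(im[...,0]>im[...,2]*1.4)).astype(np.uint8)
dark=cv2.morphologyEx(dark,cv2.MORPH_OPEN,np.ones((3,3)))
for c in cv2.findContours(dark,0,2)[0]:
    if cv2.contourArea(c)>80:
        X=plane("wrist",c.reshape(-1,2),.11,o); (a,b),r_=cv2.minEnclosingCircle((X[:,:2]*1000).astype(np.float32)); print(np.round([a,b,r_],1),cv2.boundingRect(c))
E
```

```text
clock: 2.1
tcp_pos: [0.5646, -0.1411, 0.2032]
orientation: [0.423, 3.112, -0.007]
contact_force: [-1.1, 0.3, 1.0]
grip_width: 0.0849
gripper_force: 0.0
t 2.1 tcp [ 0.5646 -0.1411  0.2032] shift cm [-2.75 -3.79 12.24] ydir 74.52 tilt [ 2.0e-04 -4.5e-03 -1.0e+00] q [-0.16  0.37  0.38  1.83 -0.16  0.97  1.58] F [-1.1  0.3  1. ] w 0.0849
1221 [ 0.57890172 -0.18331383  0.10857107] [ 0.56626919 -0.19771222  0.10001764] [ 0.59389249 -0.17060877  0.11154864]
[807.7 -26.7  19.6] (476, 428, 36, 16)
[ 724.8 -630.9   44.6] (0, 416, 24, 40)
[807.6 125.8  42.6] (585, 368, 55, 31)
[ 725.4 -116.8  152.7] (229, 302, 326, 150)
[ 629.3 -299.8   82. ] (84, 302, 143, 120)
[ 573.5 -178.9   12.9] (251, 251, 36, 28)
[ 419.8 -193.6    7.8] (170, 50, 22, 13)
[ 416.2 -160.2   10.4] (211, 27, 32, 14)
[ 370.2 -306.6   51.8] (21, 0, 48, 125)
```

View pics/w1.png

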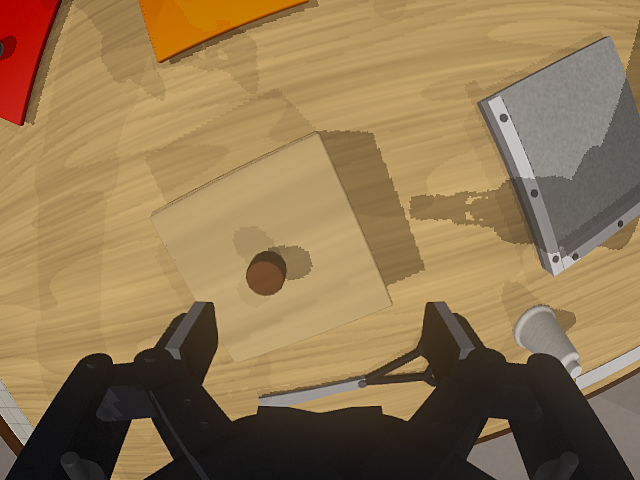

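The wrist view shows the knob top at about (266,277), which the depth puts at (0.580, -0.184), matching the top camera.

```bash
python3 -m crank '[[[-2.7,-3.7,0],[0,0,0]],[[0,0,4],[0,0,0]],[[0,0,3.5],[0,0,0]],[[0,0,1],[0,0,0]],[[0,0,0],[0,0,0]]]' >/dev/null
python3 -c "
from h import *
go([.580,-.1848,.081],74.5)"
```

```text
t 2.65 tcp [ 0.5804 -0.1735  0.1169] shift cm [-0.27 -1.11  3.59] ydir 75.21 tilt [-0.0037  0.0012 -1.    ] q [-0.07  0.51  0.34  1.84 -0.23  0.83  1.7 ] F [-0.5  0.6  1.1] w 0.0849
turn z rad 0.0125 final-frame shift after turn: [-0.28 -1.1   3.59]
```

```bash
python3 -m crank '[[[-0.3,-1.1,0],[0,0,0]],[[0,0,1.8],[0,0,0]],[[0,0,1.8],[0,0,0]],[[0,0,0],[0,0,0]]]' >/dev/null
python3 -c "
from h import *
go([.580,-.1848,.081],74.5)"
```

```text
t 3.05 tcp [ 0.5813 -0.1871  0.0823] shift cm [0.18 0.19 0.13] ydir 75.11 tilt [-6.e-04  0.e+00 -1.e+00] q [-0.03  0.57  0.33  1.85 -0.25  0.77  1.74] F [-0.7 -0.1  0.4] w 0.0847
turn z rad 0.0106 final-frame shift after turn: [0.18 0.18 0.13]
```

```bash
python3 -m crank '[[[0.15,0.15,0.1],[0,0,0]],[[0,0,0],[0,0,0]],[[0,0,0],[0,0,0]],[[0,0,0],[0,0,0]],[[0,0,0],[0,0,0]]]' 1 50
python3 -m crank '[[[0,0,0],[0,0,0]],[[0,0,0],[0,0,0]],[[0,0,0],[0,0,0]]]'
```

```text
clock: 3.55
tcp_pos: [0.5811, -0.185, 0.0823]
orientation: [0.407, 3.114, 0.0]
contact_force: [-0.1, 0.7, 6.0]
grip_width: 0.0263
gripper_force: 48.9
clock: 3.85
tcp_pos: [0.5811, -0.185, 0.0823]
orientation: [0.407, 3.114, 0.0]
contact_force: [-0.6, 0.5, 5.1]
grip_width: 0.0264
gripper_force: 48.9
```

```bash
python3 -m crank '[[[0,0,-1],[0,0,0]],[[0,0,-1.5],[0,0,0]],[[0,0,-2],[0,0,0]],[[0,0,-1],[0,0,0]],[[0,0,0],[0,0,0]]]'
python3 -m crank '[[[-0.6,-2.1,0],[0,0,0]],[[-1.1,-4.2,0],[0,0,0]],[[-1.1,-4.2,0],[0,0,0]],[[-1.1,-4.2,0],[0,0,0]],[[-1.1,-4.2,0],[0,0,0]]]'
python3 -m crank '[[[-0.6,-2.1,0],[0,0,0]],[[0,0,0],[0,0,0]],[[0,0,0],[0,0,0]]]'
python3 - <<'E'
from h import *
go([.58,-.395,.022])
o,im,d=grab("top"); save("t2.png",np.ascontiguousarray(im[100:400,280:620]))
o,im,d=grab("wrist"); save("w2.png",im)
E
```

```text
clock: 4.35
tcp_pos: [0.5817, -0.1852, 0.1384]
orientation: [0.407, 3.111, -0.0]
contact_force: [0.9, -0.1, -2.4]
grip_width: 0.0265
gripper_force: 49.3
clock: 4.85
tcp_pos: [0.5797, -0.3815, 0.1353]
orientation: [-0.406, -3.114, -0.001]
contact_force: [0.4, 0.0, -2.1]
grip_width: 0.0264
gripper_force: 49.5
clock: 5.15
tcp_pos: [0.58, -0.402, 0.1351]
orientation: [-0.408, -3.113, -0.002]
contact_force: [0.3, 0.6, -2.1]
grip_width: 0.0265
gripper_force: 49.6
t 5.15 tcp [ 0.58   -0.402   0.1351] shift cm [ 0.15  0.66 11.31] ydir 75.06 tilt [-0.0015  0.0013 -1.    ] q [ 0.28  0.64  0.36  1.57 -0.26  0.98  2.03] F [ 0.3  0.6 -2.1] w 0.0265
```

View pics/w2.png

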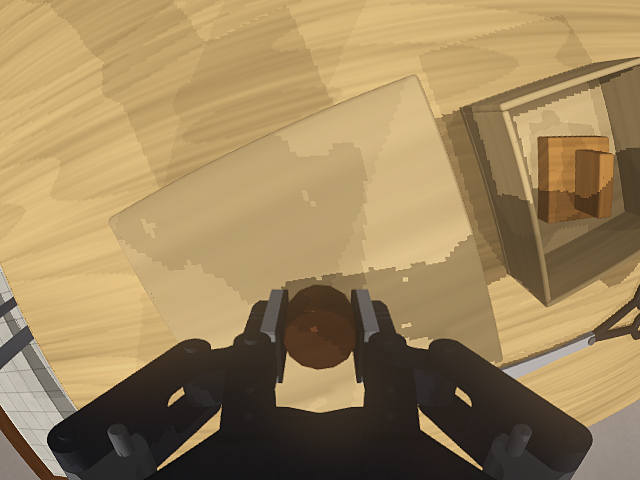

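The lid hangs level under the gripper over bare table. The open box with the orange-brown template is at about (575,180).

```bash
python3 -m crank '[[[0,0,2.5],[0,0,0]],[[0,0,3.5],[0,0,0]],[[0,0,2.5],[0,0,0]],[[0,0,1],[0,0,0]],[[0,0,0.5],[0,0,0]]]'
python3 -m crank '[[[0,0,0.5],[0,0,0]],[[0,0,0.4],[0,0,0]],[[0,0,0.3],[0,0,0]],[[0,0,0],[0,0,0]]]'
```

```text
clock: 5.75
tcp_pos: [0.5808, -0.4006, 0.0354]
orientation: [-0.404, -3.114, -0.002]
contact_force: [-0.2, 0.1, -1.8]
grip_width: 0.0266
gripper_force: 49.7
clock: 6.15
tcp_pos: [0.5807, -0.4022, 0.0245]
orientation: [0.407, 3.115, -0.0]
contact_force: [-0.5, -0.4, -3.5]
grip_width: 0.0264
gripper_force: 49.7
```

```bash
python3 -m crank '[[[0,0,0.2],[0,0,0]],[[0,0,0.15],[0,0,0]],[[0,0,0],[0,0,0]]]'
python3 -m crank '[[[0,0,0.1],[0,0,0]],[[0,0,0],[0,0,0]]]'
```

```text
clock: 6.45
tcp_pos: [0.5806, -0.4021, 0.0207]
orientation: [-0.407, -3.115, -0.0]
contact_force: [0.8, -0.4, -3.0]
grip_width: 0.0266
gripper_force: 49.7
clock: 6.65
tcp_pos: [0.5807, -0.4022, 0.0204]
orientation: [0.407, 3.115, 0.0]
contact_force: [-2.1, 0.9, 3.8]
grip_width: 0.0265
gripper_force: 50.4
```

```bash
python3 -m crank '[[[0,0,0],[0,0,0]],[[0,0,0],[0,0,0]],[[0,0,0],[0,0,0]]]' 6
python3 -m crank '[[[0,0,-1.5],[0,0,0]],[[0,0,-3.5],[0,0,0]],[[0,0,-4.5],[0,0,0]],[[0,0,-4.5],[0,0,0]],[[0,0,-4],[0,0,0]]]'
python3 - <<'E'
from h import *
go([.58,-.23,.20])
o,im,d=grab("wrist"); save("w3.png",im); np.savez("pics/w3",im=im,d=d)
P=cloud("wrist",d,o); m=(abs(P[...,0]-.58)<.09)&(abs(P[...,1]+.40)<.09)&(d>0)
k=m&(P[...,2]>.04)&(P[...,2]<.06)&(abs(P[...,0]-.58)<.03)&(abs(P[...,1]+.40)<.03); print("knob",P[k].mean(0),P[k][:,2].max(),"plate z",np.median(P[m][:,2]))
E
```

```text
clock: 6.95
tcp_pos: [0.5809, -0.4024, 0.0199]
orientation: [0.407, 3.115, -0.001]
contact_force: [0.3, 0.0, -0.7]
grip_width: 0.06
gripper_force: 0.0
clock: 7.45
tcp_pos: [0.5808, -0.4026, 0.2036]
orientation: [0.407, 3.113, -0.002]
contact_force: [0.4, -0.3, 0.4]
grip_width: 0.0599
gripper_force: 0.0
t 7.45 tcp [ 0.5808 -0.4026  0.2036] shift cm [ 4.52 16.66  0.34] ydir 75.09 tilt [ 0.002  -0.0013 -1.    ] q [ 0.26  0.58  0.39  1.52 -0.24  1.09  2.01] F [ 0.4 -0.3  0.4] w 0.0599
knob [ 0.57966817 -0.40051259  0.04711048] 0.0492499809258925 plate z 0.26386884261073473
```

View pics/w3.png

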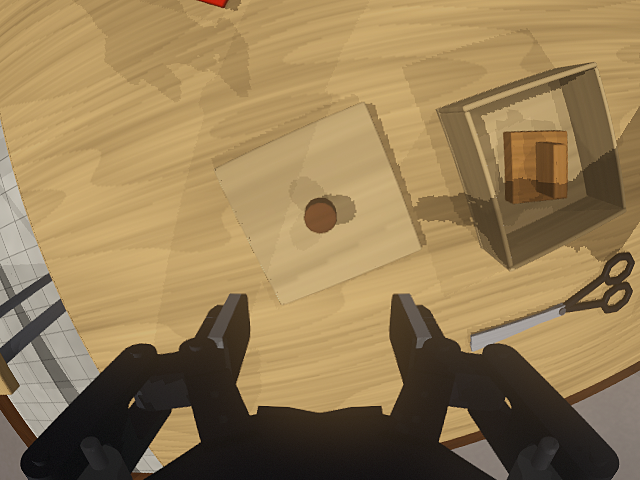

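The lid lies flat on the table, knob up, at (320,215). The template is in the open box at (537,168), with its rib running along the tool's x.

```bash
python3 -m crank '[[[1.1,4.1,0],[0,0,0]],[[1.1,4.1,0],[0,0,0]],[[1.1,4.1,0],[0,0,0]],[[1.1,4.1,0],[0,0,0]],[[0.1,1.5,0],[0,0,0]]]' 4.5 >/dev/null
cat > rib.py <<'E'
from h import *
go([.58,-.185,.20])
o,im,d=grab("wrist"); P=cloud("wrist",d,o); Z=P[...,2]
hsv=cv2.cvtColor(im,cv2.COLOR_RGB2HSV)
reg=(abs(P[...,0]-.58)<.075)&(abs(P[...,1]+.185)<.075)&(d>0)&(hsv[...,1]>120)
for lab,lo,hi,zz in(("rib",.050,.064,.057),("plate",.015,.030,.023)):
    m=(reg&(Z>lo)&(Z<hi)).astype(np.uint8); m=cv2.morphologyEx(m,cv2.MORPH_OPEN,np.ones((3,3)))
    c=max(cv2.findContours(m,0,1)[0],key=cv2.contourArea).reshape(-1,2)
    mm=np.zeros_like(m); cv2.fillPoly(mm,[c],1)
    X=plane("wrist",c,zz,o)[:,:2]*1000; q=cv2.minAreaRect(X.astype(np.float32)); b=cv2.boxPoints(q)
    e=b[1]-b[0] if np.linalg.norm(b[1]-b[0])>np.linalg.norm(b[2]-b[1]) else b[2]-b[1]
    print(lab,"z",np.median(Z[(m>0)]).round(4),"n",m.sum(),np.round(q[0],1),np.round(q[1],1),"long dir deg",np.degrees(np.arctan2(e[1],e[0])).round(2), b.round(0).tolist())
save("w4.png",im)
E
python3 rib.py
```

```text
t 8.0 tcp [ 0.5837 -0.212   0.2005] shift cm [1.04 2.52 0.05] ydir 75.43 tilt [ 6.0e-04  2.9e-03 -1.0e+00] q [-0.03  0.43  0.37  1.74 -0.19  1.    1.73] F [-0.6  1.1 -0.3] w 0.045
rib z 0.0564 n 1240 [ 588.5 -178.1] [16.6 50.6] long dir deg -8.48 [[562.0, -183.0], [612.0, -190.0], [615.0, -174.0], [565.0, -166.0]]
plate z 0.0225 n 4627 [ 588.6 -177.9] [69.9 70.7] long dir deg -7.61 [[549.0, -208.0], [619.0, -217.0], [628.0, -148.0], [558.0, -139.0]]
```

View pics/w4.png

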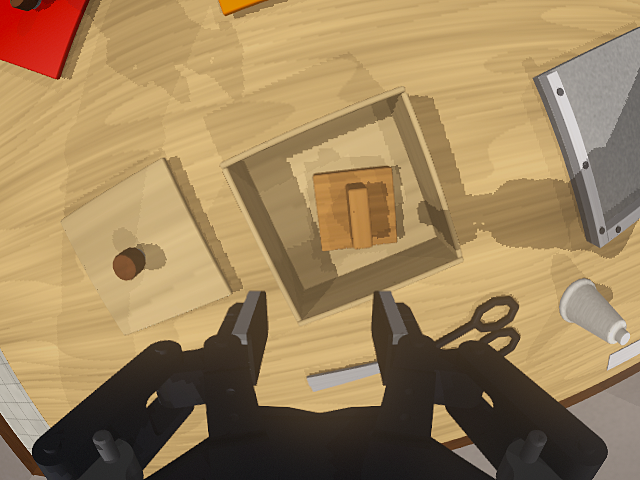

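The template's fitted sizes (16.6 x 50.6 and 70 x 70.7 mm) match the ones given. Its centre is (0.5885, -0.178), and the rib lies at about -8°.

```bash
python3 -m crank '[[[0.5,1.7,0],[0,0,-0.06]],[[0.4,1.6,0],[0,0,-0.055]],[[0,0,0],[0,0,0]]]' >/dev/null
python3 -c "
from h import *
go([.5885,-.178,.029],82)"
```

```text
t 8.35 tcp [ 0.5821 -0.1812  0.1998] shift cm [-0.59  0.38 17.08] ydir 81.98 tilt [-0.      0.0014 -1.    ] q [-0.06  0.41  0.34  1.77 -0.16  0.99  1.78] F [-0.4  0.6 -0.2] w 0.0449
turn z rad -0.0003 final-frame shift after turn: [-0.59  0.38 17.08]
```

```bash
python3 -m crank '[[[-0.6,0.4,2],[0,0,0]],[[0,0,4],[0,0,0]],[[0,0,4],[0,0,0]],[[0,0,2],[0,0,0]],[[0,0,0],[0,0,0]]]' >/dev/null
python3 -c "
from h import *
go([.5885,-.178,.029],82)"
```

```text
t 8.85 tcp [ 0.5858 -0.181   0.0766] shift cm [-0.25  0.33  4.76] ydir 81.62 tilt [-6.2e-03  5.0e-04 -1.0e+00] q [-0.02  0.58  0.29  1.84 -0.23  0.76  1.82] F [-0.7 -0.1  0. ] w 0.0451
turn z rad -0.0066 final-frame shift after turn: [-0.25  0.33  4.76]
```

```bash
python3 -m crank '[[[-0.25,0.3,1.2],[0,0,0]],[[0,0,2],[0,0,0]],[[0,0,1.2],[0,0,0]],[[0,0,0.3],[0,0,0]],[[0,0,0],[0,0,0]]]' >/dev/null
python3 -c "
from h import *
go([.5885,-.178,.029],82)"
```

```text
t 9.35 tcp [ 0.5916 -0.1779  0.033 ] shift cm [ 0.3  -0.05  0.4 ] ydir 81.69 tilt [ 1.e-04 -1.e-04 -1.e+00] q [-0.01  0.64  0.27  1.85 -0.25  0.68  1.83] F [0.5 0.2 0.6] w 0.0449
turn z rad -0.0054 final-frame shift after turn: [ 0.3  -0.05  0.4 ]
```

```bash
python3 -m crank '[[[0.3,0,0.25],[0,0,0]],[[0,0,0],[0,0,0]]]' >/dev/null
python3 -m crank '[[[0,0,0],[0,0,0]],[[0,0,0],[0,0,0]],[[0,0,0],[0,0,0]],[[0,0,0],[0,0,0]],[[0,0,0],[0,0,0]]]' 0.5 90
python3 -m crank '[[[0,0,-1],[0,0,0]],[[0,0,-3],[0,0,0]],[[0,0,-4],[0,0,0]],[[0,0,-3],[0,0,0]],[[0,0,0],[0,0,0]]]'
python3 - <<'E'
from h import *
go([.58,0,.15])
o,im,d=grab("wrist"); np.savez("pics/w5",im=im,d=d); save("w5.png",im)
E
```

```text
clock: 10.05
tcp_pos: [0.5889, -0.1774, 0.031]
orientation: [0.227, 3.132, -0.0]
contact_force: [-0.1, 1.3, 5.5]
grip_width: 0.0146
gripper_force: 89.0
clock: 10.55
tcp_pos: [0.5911, -0.1783, 0.1451]
orientation: [0.227, 3.125, -0.001]
contact_force: [0.5, 0.1, -1.2]
grip_width: 0.0145
gripper_force: 87.9
t 10.55 tcp [ 0.5911 -0.1783  0.1451] shift cm [ 3.67 17.48 -0.52] ydir 81.68 tilt [ 0.0078 -0.0014 -1.    ] q [-0.05  0.49  0.33  1.8  -0.2   0.88  1.79] F [ 0.5  0.1 -1.2] w 0.0145
```

View pics/w5.png

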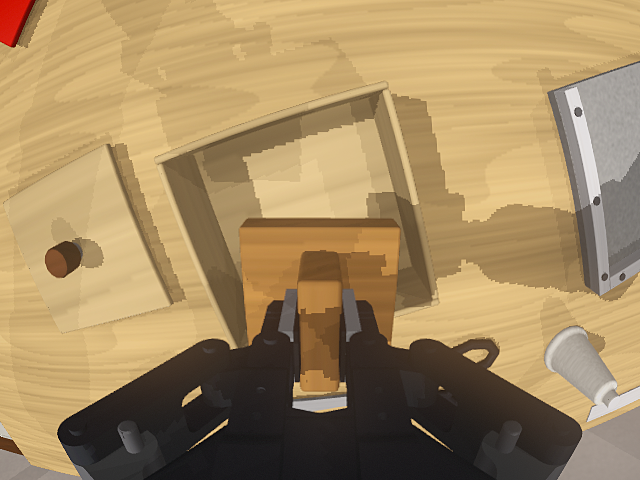

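The template is gripped squarely by the rib, with the rib at about (322,320) between the pads, and it is clear of the box. Next I carry it over the board.

```bash
python3 -m crank '[[[0.2,3,0],[0,0,0]],[[0.2,4.2,0],[0,0,0]],[[0.2,4.2,0],[0,0,0]],[[0.2,4.2,0],[0,0,0]],[[0.2,4.2,0],[0,0,0]]]' >/dev/null
python3 -m crank '[[[0.2,4.2,0],[0,0,0]],[[0.2,4.2,0],[0,0,0]],[[0.2,3,0],[0,0,0]],[[0,0,0],[0,0,-0.1]],[[0,0,0],[0,0,-0.1]]]' >/dev/null
python3 -m crank '[[[0,0,0],[0,0,-0.1]],[[0,0,0],[0,0,-0.1]],[[0,0,0],[0,0,0]]]' 
python3 - <<'E'
from h import *
go([.6177,.1293,.06],105.4)
o,im,d=grab("wrist"); np.savez("pics/w6",im=im,d=d); save("w6.png",im)
P=cloud("wrist",d,o); hsv=cv2.cvtColor(im,cv2.COLOR_RGB2HSV)
reg=(P[...,2]>.022)&(P[...,2]<.034)&(d>0)&(hsv[...,1]<60)&(abs(P[...,0]-.6)<.16)&(abs(P[...,1]-.13)<.2)
X=P[reg][:,:2]; print(len(X),X.min(0),X.max(0),np.median(P[reg][:,2]))
b=np.radians(-74.6); ex=np.array([np.cos(b),np.sin(b)]); ey=np.array([-ex[1],ex[0]])
L=(X-[.5745,.1536])@np.stack([ex,ey],1)
fx=L[(L[:,0]>.07)&(L[:,1]<.06)]; fy=L[(L[:,1]>.07)&(L[:,0]<.06)]
for f,i in((fx,0),(fy,1)):
    if len(f)>20:
        a=f[:,1-i]; c=np.polyfit(a,f[:,i],1); print("fence","xy"[i],len(f),"slope deg",np.degrees(c[0]).round(2),"mean",f[:,i].mean().round(4),"p2,p98",np.percentile(f[:,i],[2,98]).round(4))
E
```

```text
clock: 11.9
tcp_pos: [0.6163, 0.1335, 0.1386]
orientation: [0.401, -3.113, 0.0]
contact_force: [-0.2, 0.2, -1.1]
grip_width: 0.0144
gripper_force: 88.1
t 11.9 tcp [0.6163 0.1335 0.1386] shift cm [-0.06 -0.44  7.86] ydir 104.67 tilt [-3.2e-03 -6.0e-04 -1.0e+00] q [-0.45  0.51  0.18  1.76 -0.11  0.89  1.61] F [-0.2  0.2 -1.1] w 0.0144
turn z rad -0.0127 final-frame shift after turn: [-0.05 -0.44  7.86]
6706 [0.4994769  0.03367828] [0.69566355 0.27741795] 0.027521864749388725
fence x 4511 slope deg 0.89 mean 0.09 p2,p98 [0.0827 0.0973]
fence y 1662 slope deg 0.26 mean 0.0901 p2,p98 [0.0836 0.0983]
```

View pics/w6.png

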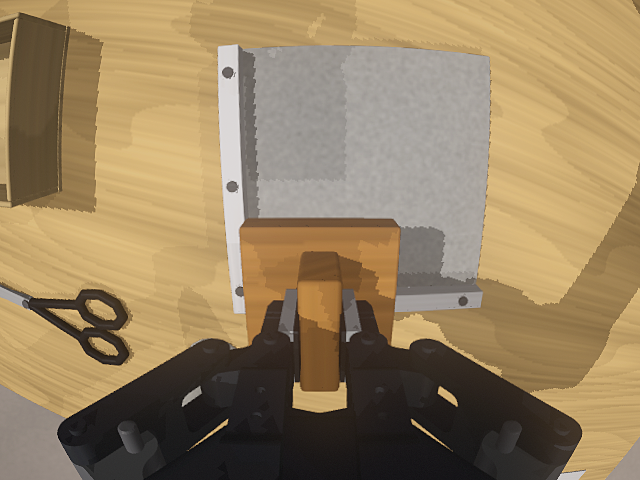

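The template is above the board. The fences show at left (x=235) and bottom (y=300) of the picture, and the template is nearly parallel to them.

```bash
python3 -m crank '[[[-0.1,-0.4,1],[0,0,-0.012]],[[0,0,3],[0,0,0]],[[0,0,3],[0,0,0]],[[0,0,1.5],[0,0,0]],[[0,0,0.5],[0,0,0]]]' >/dev/null
python3 -m crank '[[[0,0,0],[0,0,0]],[[0,0,0],[0,0,0]]]'
python3 -c "
from h import *
go([.6177,.1293,.038],105.4)"
```

```text
clock: 12.65
tcp_pos: [0.6205, 0.1302, 0.0514]
orientation: [-0.418, 3.112, 0.0]
contact_force: [-0.3, -1.4, -2.5]
grip_width: 0.0143
gripper_force: 88.0
t 12.65 tcp [0.6205 0.1302 0.0514] shift cm [ 0.3  -0.02  1.34] ydir 105.29 tilt [ 1.8e-03  4.0e-04 -1.0e+00] q [-0.42  0.62  0.16  1.8  -0.14  0.73  1.65] F [-0.3 -1.4 -2.5] w 0.0143
turn z rad -0.002 final-frame shift after turn: [ 0.3  -0.02  1.34]
```

```bash
python3 -m crank '[[[0.2,0,0.6],[0,0,0]],[[0,0,0.4],[0,0,0]],[[0,0,0.2],[0,0,0]],[[0,0,0],[0,0,0]],[[0,0,0],[0,0,0]]]'
python3 -m crank '[[[0,0,0.1],[0,0,0]],[[0,0,0],[0,0,0]],[[0,0,0.1],[0,0,0]],[[0,0,0],[0,0,0]]]'
```

```text
clock: 13.15
tcp_pos: [0.6177, 0.1296, 0.0384]
orientation: [-0.418, 3.114, 0.0]
contact_force: [0.8, -0.8, -1.5]
grip_width: 0.0144
gripper_force: 88.2
clock: 13.55
tcp_pos: [0.6186, 0.1298, 0.0379]
orientation: [-0.418, 3.112, 0.001]
contact_force: [-2.2, -0.4, 11.2]
grip_width: 0.0147
gripper_force: 90.0
```

```bash
python3 -m crank '[[[-0.4,-0.4,0],[0,0,0]],[[-0.4,-0.4,0],[0,0,0]],[[-0.3,-0.3,0],[0,0,0]],[[0,0,0],[0,0,0]]]'
python3 -m crank '[[[-0.1,-0.1,0],[0,0,0]],[[-0.1,-0.1,0],[0,0,0]],[[-0.1,-0.1,0],[0,0,0]],[[0,0,0],[0,0,0]]]'
python3 -c "
from h import *
go([.6361,.1189,.038],105.4)"
```

```text
clock: 13.95
tcp_pos: [0.6323, 0.1225, 0.038]
orientation: [-0.418, 3.112, 0.001]
contact_force: [-2.8, -0.7, 10.7]
grip_width: 0.014
gripper_force: 89.8
clock: 14.35
tcp_pos: [0.6324, 0.1221, 0.038]
orientation: [0.421, -3.109, -0.005]
contact_force: [-14.2, 3.1, 20.8]
grip_width: 0.0143
gripper_force: 91.5
t 14.35 tcp [0.6324 0.1221 0.038 ] shift cm [-0.27 -0.41 -0.01] ydir 105.41 tilt [-0.0048  0.0024 -1.    ] q [-0.39  0.66  0.15  1.77 -0.14  0.73  1.67] F [-14.2   3.1  20.8] w 0.0143
turn z rad 0.0002 final-frame shift after turn: [-0.27 -0.41 -0.01]
```

```bash
python3 -m crank '[[[0,-0.1,0],[0,0,0]],[[0,-0.1,0],[0,0,0]],[[0,-0.1,0],[0,0,0]],[[0,0,0],[0,0,0]]]'
python3 -c "
from h import *
go([.6361,.1189,.038],105.4); o=monitor.get_obs(); R=Ro.from_rotvec(o['orientation']).as_matrix(); print(R.T@o['contact_force'],R.T@o['moment'])"
```

```text
clock: 14.75
tcp_pos: [0.6331, 0.1193, 0.038]
orientation: [0.421, -3.109, -0.005]
contact_force: [-13.8, 2.9, 21.0]
grip_width: 0.0146
gripper_force: 91.3
t 14.75 tcp [0.6331 0.1193 0.038 ] shift cm [-0.28 -0.12 -0.01] ydir 105.41 tilt [-0.0046  0.0025 -1.    ] q [-0.39  0.66  0.15  1.77 -0.14  0.73  1.68] F [-13.8   2.9  21. ] w 0.0146
turn z rad 0.0002 final-frame shift after turn: [-0.28 -0.12 -0.01]
[ 12.57604648   6.56969337 -20.88935423] [-1.17401031  2.38254886 -0.02326516]
```

```bash
python3 -m crank '[[[0,-0.1,0],[0,0,0]],[[0,-0.1,0],[0,0,0]],[[0,-0.1,0],[0,0,0]],[[0,0,0],[0,0,0]]]'
cat > f.py <<'E'
from h import *
go([.6361,.1189,.038],105.4); o=monitor.get_obs(); R=Ro.from_rotvec(o['orientation']).as_matrix(); print((R.T@o['contact_force']).round(2),(R.T@o['moment']).round(2))
E
python3 f.py
```

```text
clock: 15.15
tcp_pos: [0.6333, 0.1189, 0.038]
orientation: [0.423, -3.108, -0.009]
contact_force: [-15.7, 7.3, 21.8]
grip_width: 0.0143
gripper_force: 91.5
t 15.15 tcp [0.6333 0.1189 0.038 ] shift cm [-0.27 -0.07 -0.  ] ydir 105.49 tilt [-0.0057  0.0049 -1.    ] q [-0.38  0.66  0.15  1.77 -0.14  0.73  1.68] F [-15.7   7.3  21.8] w 0.0143
turn z rad 0.0017 final-frame shift after turn: [-0.27 -0.07 -0.  ]
[ 13.27  11.34 -21.68] [-2.06  2.46  0.04]
```

```bash
python3 -m crank '[[[-0.1,-0.15,0],[0.005,-0.005,0]],[[-0.1,-0.15,0],[0.005,-0.004,0]],[[-0.1,-0.15,0],[0,0,0]],[[0,-0.15,0],[0,0,0]],[[0,0,0],[0,0,0]]]'
python3 f.py
```

```text
clock: 15.65
tcp_pos: [0.6333, 0.1188, 0.0379]
orientation: [0.427, -3.11, -0.004]
contact_force: [-28.6, 16.3, 32.5]
grip_width: 0.0146
gripper_force: 93.1
t 15.65 tcp [0.6333 0.1188 0.0379] shift cm [-0.27 -0.06 -0.01] ydir 105.65 tilt [-0.0027  0.0023 -1.    ] q [-0.39  0.66  0.15  1.77 -0.14  0.73  1.68] F [-28.6  16.3  32.5] w 0.0146
turn z rad 0.0044 final-frame shift after turn: [-0.27 -0.06 -0.01]
[ 23.25  23.5  -32.42] [-4.65  4.67  0.28]
```

```bash
python3 - <<'E'
from h import *
o,im,d=grab("wrist"); save("w7.png",cv2.resize(im[80:400,180:500],None,fx=1.8,fy=1.8,interpolation=cv2.INTER_CUBIC))
o,im,d=grab("top"); save("t7.png",im)
E
```

```text
(no output)
```

View pics/w7.png

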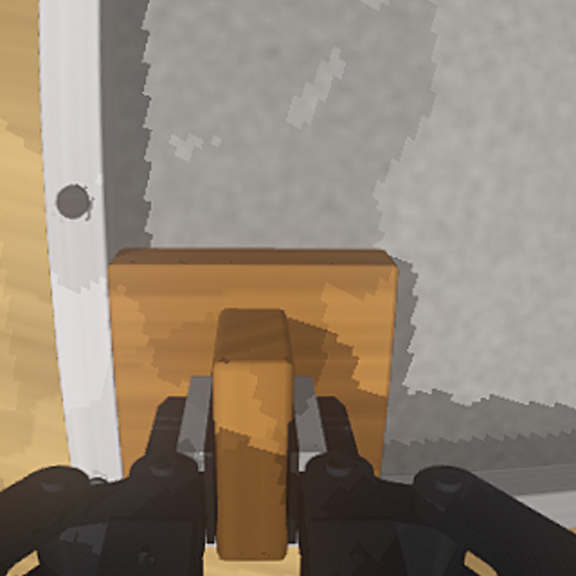

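The template's left edge runs flush along fence_x from (108,265) to (120,475). The lower edge is hidden by the gripper, but the force there shows contact. I'll make one small yaw check to confirm it is flush, since the fences turned the tool slightly.

```bash
python3 -m crank '[[[0,0,0],[0,0,-0.005]],[[0,0,0],[0,0,0]],[[0,0,0],[0,0,0]]]' >/dev/null; python3 f.py
python3 -m crank '[[[0,0,0],[0,0,-0.006]],[[0,0,0],[0,0,0]],[[0,0,0],[0,0,0]]]' >/dev/null; python3 f.py
```

```text
t 16.05 tcp [0.6333 0.1188 0.0379] shift cm [-0.27 -0.07 -0.01] ydir 105.9 tilt [-0.0027  0.0024 -1.    ] q [-0.39  0.66  0.15  1.77 -0.14  0.73  1.68] F [-27.6  15.8  32.4] w 0.0143
turn z rad 0.0088 final-frame shift after turn: [-0.27 -0.07 -0.01]
[ 22.29  22.9  -32.28] [-4.71  4.7   0.51]
t 16.35 tcp [0.6334 0.1188 0.0379] shift cm [-0.27 -0.07 -0.01] ydir 106.19 tilt [-0.0026  0.0026 -1.    ] q [-0.39  0.66  0.15  1.77 -0.14  0.73  1.69] F [-27.5  15.7  32.9] w 0.0145
turn z rad 0.0138 final-frame shift after turn: [-0.27 -0.06 -0.01]
[ 22.1   22.83 -32.77] [-4.73  4.65  0.8 ]
```

```bash
python3 -m crank '[[[0,0,0],[0,0,0.012]],[[0,0,0],[0,0,0.012]],[[0,0,0],[0,0,0]],[[0,0,0],[0,0,0]]]' >/dev/null; python3 f.py
python3 -m crank '[[[0,0,0],[0,0,-0.008]],[[0,0,0],[0,0,0]],[[0,0,0],[0,0,0]]]' >/dev/null; python3 f.py
```

```text
t 16.75 tcp [0.6334 0.1188 0.0379] shift cm [-0.26 -0.06 -0.01] ydir 105.04 tilt [-0.0024  0.0017 -1.    ] q [-0.39  0.66  0.15  1.77 -0.14  0.73  1.67] F [-27.7  16.   32.7] w 0.0145
turn z rad -0.0063 final-frame shift after turn: [-0.26 -0.06 -0.01]
[ 22.69  22.68 -32.58] [-4.52  4.75 -0.43]
t 17.05 tcp [0.6333 0.1188 0.0379] shift cm [-0.27 -0.06 -0.01] ydir 105.43 tilt [-0.0026  0.002  -1.    ] q [-0.39  0.66  0.15  1.77 -0.14  0.73  1.68] F [-29.2  16.1  33. ] w 0.0145
turn z rad 0.0005 final-frame shift after turn: [-0.27 -0.06 -0.01]
[ 23.91  23.4  -32.94] [-4.62  4.72 -0.07]
```

```bash
python3 -m crank '[[[0,0,0],[0,0,0]],[[0,0,0],[0,0,0]],[[0,0,0],[0,0,0]]]'
python3 -c "
from bench import r
print(r.hand_in())"
```

```text
clock: 17.35
tcp_pos: [0.6334, 0.1188, 0.0379]
orientation: [0.421, -3.111, -0.004]
contact_force: [-28.7, 15.8, 33.0]
grip_width: 0.0144
gripper_force: 93.1
the job is handed in; nothing more can be done
None
```

I handed the job in at 17.35 s: the lid is on the bare table beside the box, knob up, and the template is held in the board's corner with about 23 N towards each fence. I saw it flush along fence_x; the gripper hid fence_y, where I have only the force readings. I kept clear of the shears, spool and cone but took no final picture of them, and no verdict came back.

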